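# Close the draught shield and tare the balance

### The arm

A 7-joint arm with a two-finger parallel gripper is mounted at the origin on the work surface. World frame = base frame: x ahead of the robot, y to its left, z up, the work surface at z = 0. Lengths are in m, angles in rad, forces in N, time in s.
With the tool pointing down it reaches from about 0.4 to 0.85 m from the base axis. Payload 10.4 kg.
Tool frame: the origin (TCP) lies at the very end of the fingers, on their centre line; the grasp point (between the pads) lies 19 mm behind it; z points along the fingers, y is the line along which they close (so a half turn about z gives the same grasp; the last joint's range is limited). The gripper opens to 87 mm and grips with 3 to 60 N. Pads are 19 mm wide; open, the fingers measure 117 mm over their backs; the gripper's body (75 mm by 190 mm) begins 51 mm behind the grasp point.
Start: joints at [-1.184, 0.332, -0.065, 1.46, 0.022, 1.35, -0.088], TCP at [0.249, 0.573, 0.223] pointing down, gripper open.
Joint ranges: [-2.6, 2.6], [-0.5, 2.12], [-1.47, 1.34], [0.16, 2.42], [-1.27, 4.41], [0.06, 2.06], [-2.6, 2.6]. Speed limits (rad/s): [2.22, 2.22, 2.79, 2.79, 3.14, 3.14, 3.14].

### API

Orientations are given as a unit quaternion [x, y, z, w].
In Python, from bench import read_state, cams, workorder gives the robot as it stands.
- The arm moves only by the shell command python3 -m crank 'ROWS' [FORCE]. ROWS is text: rows parted by semicolons, each of 5 numbers parted by spaces: the shift along the tool's x, y, z scaled (see below), then the turn about the tool's z scaled (see below), then the opening, from -1 (shut) to 1 (fully open). In form: dx dy dz yaw jaw; .... A call has 1 to 10 rows; each row shifts and turns the commanded pose from where the row before left it, along the tool's axes as they then stand; what a row does not reach is not made up. The controller multiplies each number of a shift by 200 mm and each number of a turn by 90 degrees. A row lasts 1/10 s, in which the tool goes at most 50 mm and 8.59 degrees, less where a joint would pass 70% of its speed; a pose out of reach is approached as far as the arm can. A call with a number of a shift or a turn outside -1 to 1 is refused whole. A call with a gripper value outside its range is refused whole. The fingers move at their own pace and stop on an object; FORCE is the grip in N (left out, the last holds). Time passes only in rows, so rows that do not move let the fingers close. It gives the time, the measured TCP pose, the force, the opening and the grip force at its end, in the units of the state.
- read_state(): the state, without advancing time (a new reading comes with each control period).
- cams.camera(name): name is "scene" or "top" or "wrist"; returns a dict with "img" (480x640x3 uint8, blue, green, red), "K" (3x3 intrinsics, pixels), "dist" ([k1, k2, p1, p2, k3] as OpenCV has them; the pictures are not rectified), "xyz" and "attitude" of the camera in the world; the wrist camera has in their place "mount" (4x4, takes a point from camera to tool coordinates, whose origin is the TCP and whose axes are the flange's). Camera axes: x right, y down, z forward; pixel columns grow to the right and rows downward; lengths in m; the calibration is good to about 2 mm. A picture is of the moment at which its call begins: read the wrist's pose just before it. There is no depth.
- workorder.close_job(): hands the job in; it is judged then, once.
The state is a dict: "time": time; "joint_positions": joint angles; "joint_vel": joint speeds; "joint_torque": joint torques, N m; "ee_pos": TCP position; "eef_rot": TCP orientation; "ft_force": force on the tool from outside, world axes, zero at the start; "torque": the same for the moment, N m; "width": finger opening in m; "grip_force": force on a finger pad.
Only numpy, scipy, OpenCV 4.12 (cv2) and the standard library are available. Lean on these libraries where they do the work, as an engineer would, in place of code of your own. Each camera call takes 0.05 s, during which the arm holds its last target. There are 200 camera calls.

### The job

Get the balance ready for weighing: with the fingertips, gently push the open right-hand glass door and the open glass lid of its draught shield fully shut, then, with the whole shield closed, press the wide tare key down and let it go. Do not grasp or lift anything, do not slam the panes or push hard against the balance, do not touch the weighing pan, the dish on it or the other keys, and leave the things standing around the balance where they are.

Things in the scene. Friction and masses are not known exactly. Their poses are not given: they have to be found in the camera images.
- balance: White laboratory balance fixed on the bench, 355 mm long (x) by 210 wide (y), with a glass draught shield. Origin at bench height under the housing; x axis from the operator's end (keypad, nearest the robot) to the rear, y to the left seen from that end, z up. 'Local' below means this frame, in mm. Keypad ledge x -165 to -100, top z 45; display slopes up to z 70 at x -50; housing top z 70
- shield_top (a point): Middle of the top of the shield's fixed front pane, local (-45, 0, 195). The glass shield stands on the housing: x -50 to 125, y +-97; behind it a white column x 125 to 190, y +-86, to z 195. Tracks for doors and lid run along both sides, outer faces at y +-102, up to z 208. A glass door on each side and a glass lid on top slide to the rear (+x) to open, to the operator's end (-x) to shut
- right_door (a joint): Opening of the right-hand (-y) door in m: 0 = fully shut against its stop, up to 0.10 = slid to the rear (local +x). Guided in tracks, stays where it is left; about 1.2 N of friction, 5 N per m/s of damping, mass 0.25 kg. Starts open by 0.05 to 0.09
- right_door_handle (a point): Centre of the top face of the right door's grey handle, a block at the door's front edge, 12 mm thick in x, 30 mm in y (it ends at local y -129, 27 mm outside the tracks) and 55 mm tall (z 150 to 205). This point is at local (-35 + opening, -114, 205). The space behind it (+x side), beside the shield, is free for a finger
- lid (a joint): Opening of the glass lid on top in m: 0 = fully shut against its stop, up to 0.10 = slid to the rear (local +x). Guided in tracks, stays where it is left; about 1.2 N of friction, 5 N per m/s of damping, mass 0.28 kg. Starts open by 0.05 to 0.09
- lid_grip (a point): Centre of the top face of the lid's grey upright grip, a block 10 mm thick in x and 60 mm wide in y on the lid's front edge. This point is at local (-37 + opening, 0, 232). Behind the grip the lid's glass has its top face at z 205 and the tracks beside it reach z 208
- left_door (a joint): Opening of the left-hand (+y) door in m, like the right one mirrored (its handle sticks out to local y +129 near the front). It starts shut (0) and must be shut at the end
- tare (a joint): Travel of the tare key in m: 0 = up, 0.005 = fully down. Spring: about 1.5 N to start, 4.5 N fully down; counts as pressed beyond 0.0035. Springs back by itself
- tare_top (a point): Centre of the top face of the tare key, the wide middle key of the row, 18 mm in x by 52 mm in y, at local (-136, 0, 54) mm when up (9 mm above the ledge); it is pressed straight down
- key_left (a joint): Travel of the small key (18 x 20 mm, centre at local y +60 in the same row, same height and spring) left of the tare key; not to be pressed (beyond 0.003)
- key_right (a joint): Travel of the small key (18 x 20 mm, centre at local y -60) right of the tare key; not to be pressed (beyond 0.003)
- pan: Round steel weighing pan inside the shield, 90 mm across, 3 mm thick, origin under its centre at local (40, 0, 79) mm; not to be touched
- dish: Small aluminium weighing dish on the pan, 56 mm across and 20 mm high, loose, origin under its centre; not to be touched or moved
- jar: White screw-top jar, 60 mm across, 85 mm tall, loose, stands to the right of the balance; origin under its centre
- beaker: Glass beaker, 60 mm across, 80 mm tall, loose, stands to the left of the balance; origin under its centre
- spatula: Flat steel spatula 185 mm long lying on the bench at the balance's left front; origin under its middle, length along x
- tweezers: Steel tweezers 137 mm long, 10 mm high, lying on the bench at the balance's right front; origin near the middle, length along x
- weighing_bottle: Small amber glass weighing bottle with a stopper, 46 mm across, 58 mm tall, loose, to the right of the balance, behind the jar; origin under its centre
- wash_bottle: White plastic wash bottle with red cap and bent spout, 70 mm across, 215 mm tall, loose at the far left; origin under its centre

How it is judged:
By the outcome, as a careful person would: the job done as asked, in the order asked, and still so for the second after the job is handed in, with the robot touching nothing.
It also fails if it takes over 48 s, if anything falls off the work surface, if the arm or the gripper's body presses on something with over 40 N, if the wrist force passes 120 N, or if a joint passes its speed limit or range.

## Working session

There is one attempt and no reset: what is moved stays moved. The work goes in short steps, Python scripts to look and compute and a shell command to move; the robot and the scene stay as the last step left them, time stands still between calls to the robot, and variables do not carry over. Pictures are saved under pics/ and viewed, at most 10 in all, crops included, and the job is handed in when it is done.

```bash
ls; mkdir -p pics; python3 - <<'E'
from bench import read_state,cams
import cv2
print(read_state())
for n in("scene","top"):
    c=cams.camera(n); cv2.imwrite(f"pics/{n}0.png",c["img"]); print(n,c["K"],c["dist"],c["xyz"],c["attitude"])
E
```

```text
pics
{'time': 0.0, 'joint_positions': array([-1.18357666,  0.33287654, -0.06469297,  1.46096716,  0.02160858,
        1.34991493, -0.08849336]), 'joint_vel': array([ 1.93069868e-04,  2.07145343e-03,  5.22977836e-04, -6.82069217e-04,
        3.49625417e-04, -2.52522771e-05, -2.18041876e-05]), 'joint_torque': array([ 7.37404371e-04, -6.23270631e+01,  2.50805245e-02, -3.89881253e+01,
       -6.12211623e-02,  3.99996678e-02,  1.78530636e-04]), 'ee_pos': array([0.2488792 , 0.57286793, 0.22173869]), 'eef_rot': array([ 2.03467359e-01,  9.79081454e-01, -7.26823350e-04, -1.09940151e-04]), 'ft_force': array([ 1.15436756, -0.16384742,  0.37638054]), 'torque': array([ 0.02996866, -0.03879143,  0.01850106]), 'grip_force': 0.0, 'width': 0.08706314896220572}
scene [[436.27218098   0.         313.97616116]
 [  0.         436.27218098 246.29715127]
 [  0.           0.           1.        ]] [-0.06467223  0.          0.          0.          0.        ] [0.2265788  0.52108263 0.93954338] [-0.31549498  0.90333994 -0.27386149  0.09715838]
top [[485.7396761    0.         320.82813195]
 [  0.         485.7396761  240.78300698]
 [  0.           0.           1.        ]] [0.01264328 0.         0.         0.         0.        ] [0.50797252 0.13095515 1.11768229] [-0.69703842  0.71619637 -0.02928145  0.01851477]
```

View pics/scene0.png

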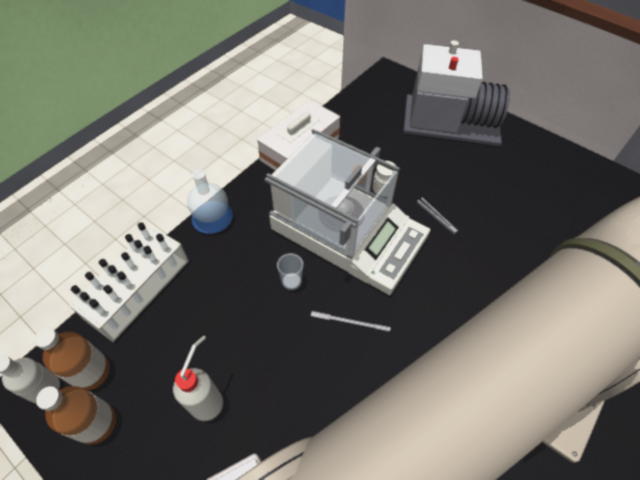

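View pics/top0.png

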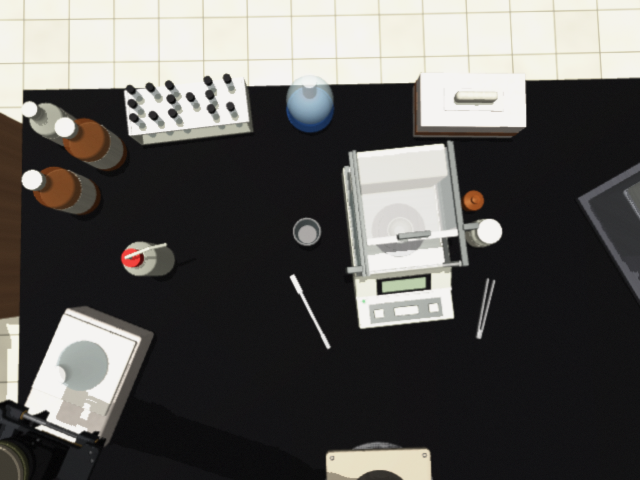

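The top view shows the balance at about (405,235) with its keypad toward the robot. The lid grip is near (413,236), the right door handle near (472,228), the jar at (486,233) and the amber bottle at (473,201). I'll zoom in on both views.

```bash
python3 - <<'E'
import cv2,numpy as np
t=cv2.imread("pics/top0.png")[135:335,335:510]; s=cv2.imread("pics/scene0.png")[120:295,255:440]
f=3
t=cv2.resize(t,None,fx=3,fy=3,interpolation=cv2.INTER_CUBIC);cv2.imwrite("pics/tc.png",t)
s=cv2.resize(s,None,fx=3,fy=3,interpolation=cv2.INTER_CUBIC);cv2.imwrite("pics/sc.png",s)
E
```

```text
(no output)
```

View pics/tc.png

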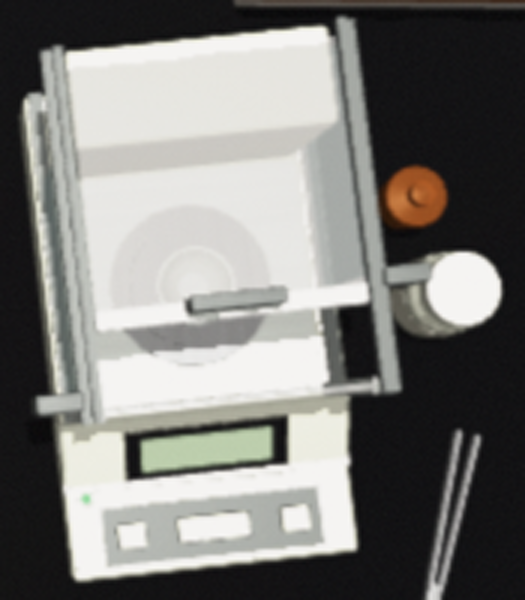

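View pics/sc.png

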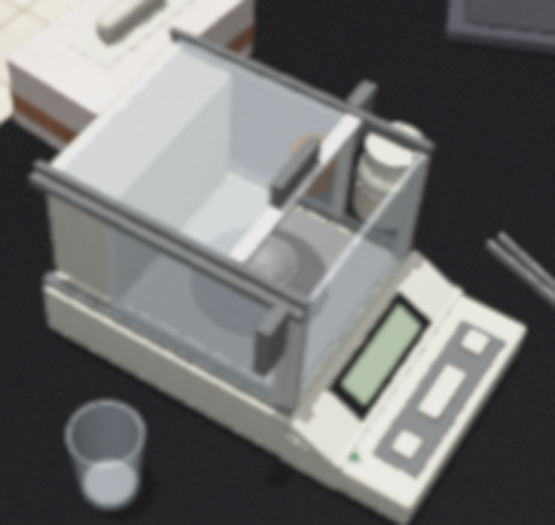

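```bash
cat > h.py <<'E'
import numpy as np,cv2
from scipy.spatial.transform import Rotation as R
from bench import read_state,cams
def ray(c,uv,pose=None):
    p=cv2.undistortPoints(np.array([[uv]],float),c["K"],c["dist"])[0,0]
    d=np.array([p[0],p[1],1.])
    if pose is None: return np.array(c["xyz"]),R.from_quat(c["attitude"]).as_matrix()@d
    T=pose@c["mount"]; return T[:3,3],T[:3,:3]@d
def onz(c,uv,z,pose=None):
    o,d=ray(c,uv,pose); return o+d*(z-o[2])/d[2]
def tri(r):
    A=0;b=0;P=[]
    for o,d in r:
        d=d/np.linalg.norm(d);M=np.eye(3)-np.outer(d,d);A=A+M;b=b+M@o
    x=np.linalg.solve(A,b); return x,[np.linalg.norm((np.eye(3)-np.outer(d,d)/(d@d))@(x-o)) for o,d in r]
E
python3 - <<'E'
from h import *
np.set_printoptions(precision=4,suppress=True)
t=cams.camera("top");s=cams.camera("scene")
T=lambda u,v:(335+(u-1)/3,135+(v-1)/3); S=lambda u,v:(255+(u-1)/3,120+(v-1)/3)
for n,a,b in [("kl",(132,535),(407,444)),("tare",(213,527),(441,391)),("kr",(296,517),(476,342)),
  ("grip",(237,300),(300,168)),("handR",(410,272),(362,92)),("Lh",(55,404),(268,322))]:
    x,e=tri([ray(t,T(*a)),ray(s,S(*b))]); print(n,x,np.round(e,4))
    for z in ([.054] if n[0] in"kt" else [.232] if n=="grip" else [.205]): print("   top@z",onz(t,T(*a),z),"scene@z",onz(s,S(*b),z))
for n,p in dict(trLF=(95,420),trRF=(391,390),trLR=(53,50),trRR=(346,20)).items(): print(n,onz(t,T(*p),.208))
print("jar",onz(t,T(464,290),.085),"bottle",onz(t,T(418,196),.058))
w=cams.camera("wrist");print(w["mount"])
print(read_state()["time"])
E
```

```text
kl [ 0.4188 -0.0081  0.05  ] [0.0002 0.0002]
   top@z [ 0.419  -0.0077  0.054 ] scene@z [ 0.4181 -0.0056  0.054 ]
tare [ 0.4236 -0.0667  0.0522] [0.0008 0.0008]
   top@z [ 0.4231 -0.0668  0.054 ] scene@z [ 0.4239 -0.065   0.054 ]
kr [ 0.4282 -0.1288  0.0485] [0.0001 0.0001]
   top@z [ 0.4286 -0.1275  0.054 ] scene@z [ 0.427  -0.1247  0.054 ]
grip [ 0.5745 -0.0562  0.2227] [0.0008 0.0008]
   top@z [ 0.5745 -0.0539  0.232 ] scene@z [ 0.5694 -0.0492  0.232 ]
handR [ 0.5917 -0.1696  0.2041] [0.0003 0.0003]
   top@z [ 0.5913 -0.1695  0.205 ] scene@z [ 0.5915 -0.1686  0.205 ]
Lh [0.5156 0.058  0.2016] [0.0016 0.0016]
   top@z [0.5143 0.0573 0.205 ] scene@z [0.5156 0.0611 0.205 ]
trLF [0.5036 0.0329 0.208 ]
trRF [ 0.5173 -0.153   0.208 ]
trLR [0.7382 0.0516 0.208 ]
trRR [ 0.753  -0.1355  0.208 ]
jar [ 0.5883 -0.247   0.085 ] bottle [ 0.6607 -0.2265  0.058 ]
[[ 0.0005 -0.9601 -0.2795  0.0781]
 [ 1.      0.0008 -0.0007 -0.0013]
 [ 0.0008 -0.2795  0.9601 -0.1617]
 [ 0.      0.      0.      1.    ]]
0.25
```

```bash
cat >> h.py <<'E'
YAW=np.radians(4.6);EX=np.array([np.cos(YAW),np.sin(YAW),0]);EY=np.array([-EX[1],EX[0],0])
O=np.array([.4232,-.0664,0])+.136*EX
def rep(*targets):
    s=read_state();M=R.from_quat(s["eef_rot"]).as_matrix();p=s["ee_pos"];r=p-O
    print("t",s["time"],"local mm",np.round(1e3*np.array([r@EX,r@EY,p[2]]),1),"F",np.round(s["ft_force"],1),"w",round(s["width"],4),
     "yawerr",np.round(np.degrees(np.arctan2(M[1,0],M[0,0]))%360-184.6,2),"tilt",np.round(M[:,2],3))
    for l in targets:
        w=O+l[0]/1e3*EX+l[1]/1e3*EY+np.array([0,0,l[2]/1e3]); print(l,"shift units",np.round(M.T@(w-p)/.2,3))
E
python3 -m crank '0 0 -0.125 -0.078 -1; 0 0 -0.125 -0.078 -1; 0 0 -0.125 -0.078 -1; 0 0 -0.125 -0.078 -1; 0 0 0 0 -1; 0 0 0 0 -1'
python3 -c "
from h import *;rep((57,-122,300))"
```

```text
time: 0.85
ee_pos: [0.2491, 0.5734, 0.3226]
eef_rot: [-0.039, 0.999, 0.0, 0.0]
ft_force: [0.3, -0.2, -0.3]
width: 0.0469
grip_force: 0.0
t 0.85 local mm [-258.3  651.7  322.6] F [ 0.3 -0.2 -0.3] w 0.0469 yawerr -0.09 tilt [ 0.     0.001 -1.   ]
(57, -122, 300) shift units [-1.582 -3.866  0.111]
```

```bash
python3 -m crank '-0.079 -0.193 0 0 -1; -0.079 -0.193 0 0 -1; -0.079 -0.193 0 0 -1; -0.079 -0.193 0 0 -1; -0.079 -0.193 0 0 -1; -0.079 -0.193 0 0 -1; -0.079 -0.193 0 0 -1; -0.079 -0.193 0 0 -1; -0.079 -0.193 0 0 -1; -0.079 -0.193 0 0 -1' >/dev/null;  python3 -m crank '-0.079 -0.193 0 0 -1; -0.079 -0.193 0 0 -1; -0.079 -0.193 0 0 -1; -0.079 -0.193 0 0 -1; -0.079 -0.193 0 0 -1; -0.079 -0.193 0 0 -1; -0.079 -0.193 0 0 -1; -0.079 -0.193 0 0 -1; -0.079 -0.193 0 0 -1; 0 0 0 0 -1'
python3 -c "
from h import *;rep((57,-122,300),(57,-122,178))
c=cams.camera('wrist');cv2.imwrite('pics/w1.png',c['img'])"
```

```text
time: 2.85
ee_pos: [0.6068, -0.1397, 0.32]
eef_rot: [-0.036, 0.999, -0.002, -0.002]
ft_force: [-0.1, -0.4, -0.3]
width: 0.0005
grip_force: 0.0
t 2.85 local mm [ 41.1 -87.8 320. ] F [-0.1 -0.4 -0.3] w 0.0005 yawerr -0.51 tilt [-0.004 -0.003 -1.   ]
(57, -122, 300) shift units [-0.081 -0.17   0.1  ]
(57, -122, 178) shift units [-0.084 -0.168  0.71 ]
```

View pics/w1.png

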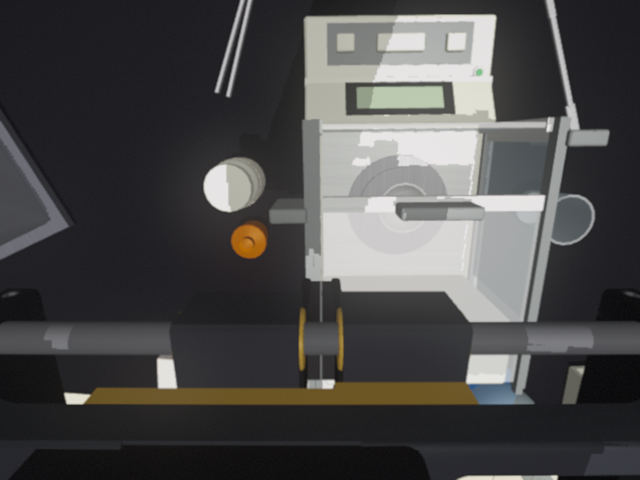

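The wrist view shows the right handle's top at (288,206), the lid grip's top at (440,207) and the tare key at (400,42). The fingers sit above the right track at (321,320). I'll cross-check these against the first fix.

```bash
python3 -m crank '-0.081 -0.17 0.1 0.005 -1; 0 0 0 0 -1; 0 0 0 0 -1' >/dev/null
python3 - <<'E'
from h import *
rep((57,-122,178),(57,-122,175))
s=read_state();P=np.eye(4);P[:3,:3]=R.from_quat(s["eef_rot"]).as_matrix();P[:3,3]=s["ee_pos"]
c=cams.camera("wrist");cv2.imwrite("pics/w2.png",c["img"])
g=c["img"];
# predicted pixels of model points in this picture
T=np.linalg.inv(P@c["mount"])
for n,l in dict(handle=(23.3,-114,205),grip=(15.8,0,232),tare=(-136,0,54)).items():
    w=O+l[0]/1e3*EX+l[1]/1e3*EY+np.array([0,0,l[2]/1e3]); q=cv2.projectPoints((T[:3,:3]@w+T[:3,3])[None],np.zeros(3),np.zeros(3),c["K"],c["dist"])[0].ravel();print(n,q)
    cv2.drawMarker(g,tuple(int(round(v)) for v in q),(0,0,255),0,10,1)
cv2.imwrite("pics/w2m.png",g)
E
```

```text
t 3.2 local mm [  57.6 -115.1  301.1] F [-0.4 -0.2 -0.1] w 0.0005 yawerr -0.5 tilt [-0.002  0.001 -1.   ]
(57, -122, 178) shift units [ 0.001 -0.035  0.616]
(57, -122, 175) shift units [ 0.001 -0.035  0.631]
handle [322.65207106 200.94984883]
grip [498.25111471 195.14283842]
tare [433.20690072  19.19707074]
```

View pics/w2m.png

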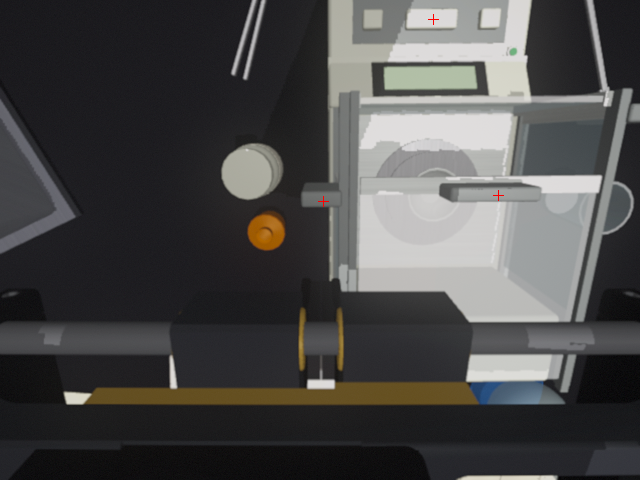

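The markers sit on the handle, grip and tare tops to within 1–2 mm, so the fix holds. Next I lower the fingers behind the door handle.

```bash
python3 -m crank '0 -0.035 0 0.005 -1; 0 0 0.15 0 -1; 0 0 0.2 0 -1; 0 0 0.2 0 -1; 0 0 0.07 0 -1; 0 0 0 0 -1; 0 0 0 0 -1' >/dev/null
python3 -c "
from h import *;rep((39,-122,177),(-20,-122,177))"
```

```text
t 3.95 local mm [  58.9 -123.   180.7] F [ 0.6 -0.8  1. ] w 0.0003 yawerr -0.89 tilt [ 0.002 -0.    -1.   ]
(39, -122, 177) shift units [0.1   0.003 0.018]
(-20, -122, 177) shift units [ 0.395 -0.001  0.017]
```

```bash
python3 -m crank '0.03 0 0 0 -1; 0.025 0 0 0.005 -1; 0.02 0 0 0.005 -1; 0.02 0 0 0 -1; 0.02 0 0 0 -1; 0.02 0 0 0 -1; 0.02 0 0 0 -1; 0.02 0 0 0 -1; 0.02 0 0 0 -1; 0.02 0 0 0 -1' 
python3 -c "
from h import *;rep((-15,-122,177))"
```

```text
time: 4.95
ee_pos: [0.5832, -0.1756, 0.1785]
eef_rot: [-0.024, 1.0, 0.0, -0.0]
ft_force: [1.2, -0.6, -0.0]
width: 0.0003
grip_force: 0.7
t 4.95 local mm [  14.7 -121.7  178.5] F [ 1.2 -0.6 -0. ] w 0.0003 yawerr -1.8 tilt [-0.  0. -1.]
(-15, -122, 177) shift units [ 0.148 -0.006  0.007]
```

```bash
python3 -m crank '0.02 0 0 0 -1; 0.02 0 0 0 -1; 0.02 0 0 0 -1; 0.02 0 0 0 -1; 0.02 0 0 0 -1; 0.015 0 0 0 -1; 0.01 0 0 0 -1; 0.01 0 0 0 -1; 0.01 0 0 0 -1' 
python3 -c "
from h import *;rep((-19.5,-122,177))"
```

```text
time: 5.85
ee_pos: [0.5545, -0.1769, 0.1785]
eef_rot: [-0.024, 1.0, 0.0, 0.0]
ft_force: [1.2, -0.4, -0.1]
width: 0.0006
grip_force: 0.7
t 5.85 local mm [ -14.  -120.7  178.5] F [ 1.2 -0.4 -0.1] w 0.0006 yawerr -1.8 tilt [ 0.  0. -1.]
(-19.5, -122, 177) shift units [ 0.027 -0.007  0.008]
```

```bash
F='ft_force|ee_pos'; for i in 1; do python3 -m crank '0.006 0 0 0 -1; 0.006 0 0 0 -1; 0.006 0 0 0 -1; 0 0 0 0 -1' | grep -E "$F"; python3 -m crank '0.006 0 0 0 -1; 0 0 0 0 -1' | grep -E "$F"; done
python3 -c "
from h import *;rep((-19.5,-122,177))"
```

```text
ee_pos: [0.5516, -0.1771, 0.1786]
ft_force: [5.2, -1.6, -2.1]
ee_pos: [0.5515, -0.1771, 0.1787]
ft_force: [11.3, -2.3, -6.0]
t 6.45 local mm [ -17.  -120.6  178.7] F [11.3 -2.3 -6. ] w 0.0004 yawerr -1.75 tilt [ 0.004 -0.001 -1.   ]
(-19.5, -122, 177) shift units [ 0.012 -0.007  0.008]
```

The force climbs from 1.2 to 11 N while the TCP stays at local x -17, so the door is on its stop. I'll back off, rise and go behind the lid grip.

```bash
python3 -m crank '-0.03 0 0 0 -1; -0.08 0 0 0 -1; 0 0 -0.15 0 -1; 0 0 -0.22 0 -1; 0 0 -0.22 0 -1; -0.07 0.2 0 -0.02 -1; -0.07 0.2 0 0 -1; -0.06 0.2 0 0 -1; 0 0 0 0 -1; 0 0 0 0 -1' >/dev/null
python3 - <<'E'
from h import *
rep((46,0,217))
c=cams.camera("top");a=cv2.resize(c["img"][135:335,335:510],None,fx=3,fy=3,interpolation=cv2.INTER_CUBIC)
c=cams.camera("scene");b=cv2.resize(c["img"][120:295,255:355+85],None,fx=1.5,fy=1.5)
o=np.zeros((600,525+b.shape[1]-0,3),np.uint8);o[:,:525]=a;o[:b.shape[0],525:]=b
cv2.imwrite("pics/c3.png",o[:,:800])
E
```

```text
t 7.45 local mm [ 44.5  -0.5 296. ] F [-1.4 -0.8 -0.2] w 0.0001 yawerr 0.14 tilt [-0.001  0.    -1.   ]
(46, 0, 217) shift units [-0.008  0.002  0.395]
```

View pics/c3.png

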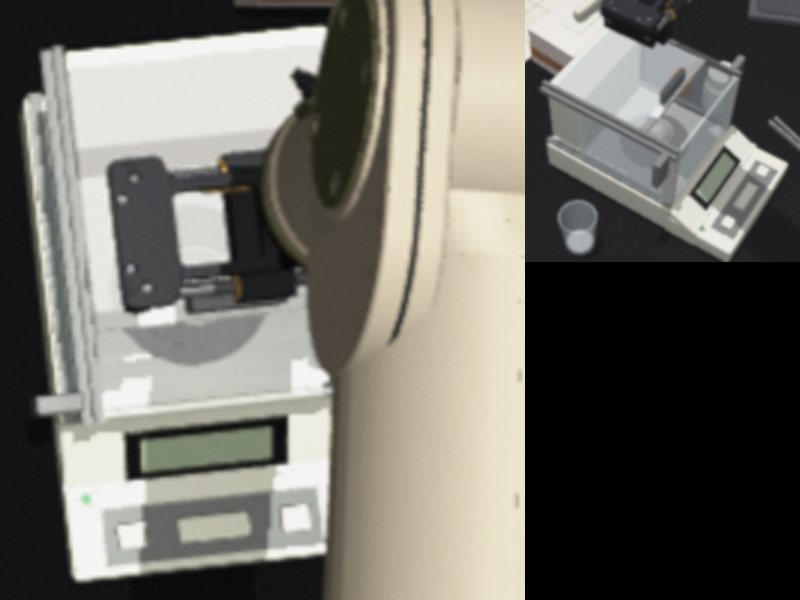

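The scene inset shows the right handle now at the front-right corner (738,65), so that door is shut. The lid grip is still back at (674,87). Next I lower the fingers behind it.

```bash
python3 -m crank '-0.008 0.002 0.15 0 -1; 0 0 0.15 0 -1; 0 0 0.06 0 -1; 0 0 0.02 0 -1; 0 0 0 0 -1; 0 0 0 0 -1' >/dev/null
python3 -c "
from h import *;rep((30,0,217),(-22,0,217))"
```

```text
t 8.15 local mm [ 46.7  -1.8 222. ] F [-0.7  0.5  0.1] w 0.0006 yawerr -0.03 tilt [ 0.002  0.    -1.   ]
(30, 0, 217) shift units [0.084 0.009 0.025]
(-22, 0, 217) shift units [0.344 0.009 0.024]
```

```bash
python3 -m crank '0.03 0.009 0.02 0 -1; 0.025 0 0 0 -1; 0.02 0 0 0 -1; 0.02 0 0 0 -1; 0.02 0 0 0 -1; 0.02 0 0 0 -1; 0.02 0 0 0 -1; 0.02 0 0 0 -1; 0.02 0 0 0 -1; 0.02 0 0 0 -1' | grep -E 'ft|width'
python3 -c "
from h import *;rep((-15,0,217))"
```

```text
ft_force: [1.2, -0.1, 1.0]
width: 0.0005
t 9.15 local mm [  2.8   0.4 216.6] F [ 1.2 -0.1  1. ] w 0.0005 yawerr -0.0 tilt [ 0.  0. -1.]
(-15, 0, 217) shift units [ 0.089 -0.002 -0.002]
```

```bash
python3 -m crank '0.02 0 0 0 -1; 0.02 0 0 0 -1; 0.02 0 0 0 -1; 0.015 0 0 0 -1; 0.01 0 0 0 -1; 0.006 0 0 0 -1; 0 0 0 0 -1' | grep -E 'ft|width'
python3 -c "
from h import *;rep()"
python3 -m crank '0.006 0 0 0 -1; 0.006 0 0 0 -1; 0 0 0 0 -1' | grep ft
python3 -c "
from h import *;rep()"
```

```text
ft_force: [-0.2, -1.0, -0.2]
width: 0.0002
t 9.85 local mm [-15.4   0.4 216.4] F [-0.2 -1.  -0.2] w 0.0002 yawerr -0.01 tilt [-0.  0. -1.]
ft_force: [0.6, 0.7, -0.7]
t 10.15 local mm [-17.7   0.4 216.4] F [ 0.6  0.7 -0.7] w 0.0004 yawerr -0.0 tilt [-0.  0. -1.]
```

```bash
python3 -m crank '0.006 0 0 0 -1; 0.006 0 0 0 -1; 0 0 0 0 -1' | grep ft
python3 -m crank '0.006 0 0 0 -1; 0.004 0 0 0 -1; 0 0 0 0 -1' | grep ft
python3 -c "
from h import *;rep()"
```

```text
ft_force: [1.0, 0.2, 0.0]
ft_force: [10.8, -0.8, -7.8]
t 10.75 local mm [-20.3   0.5 216.6] F [10.8 -0.8 -7.8] w 0.0004 yawerr 0.02 tilt [ 0.004 -0.    -1.   ]
```

```bash
python3 -m crank '-0.03 0 0 0 -1; -0.05 0 0 0 -1; 0 0 -0.15 0 -1; 0 0 -0.2 0 -1; 0.2 0 0 0 -1; 0.2 0 0 0 -1; 0.2 0 0 0 -1; 0.04 0 0 0 -1; 0 0 0 0 -1; 0 0 0 0 -1' >/dev/null
python3 - <<'E'
from h import *
rep((-136,0,70))
c=cams.camera("scene");cv2.imwrite("pics/s4.png",cv2.resize(c["img"][100:300,230:450],None,fx=3,fy=3,interpolation=cv2.INTER_CUBIC))
E
```

```text
t 11.75 local mm [-132.9    0.7  286.7] F [ 0.1  0.  -0.2] w 0.0005 yawerr 0.02 tilt [ 0.  0. -1.]
(-136, 0, 70) shift units [ 0.016 -0.003  1.084]
```

View pics/s4.png

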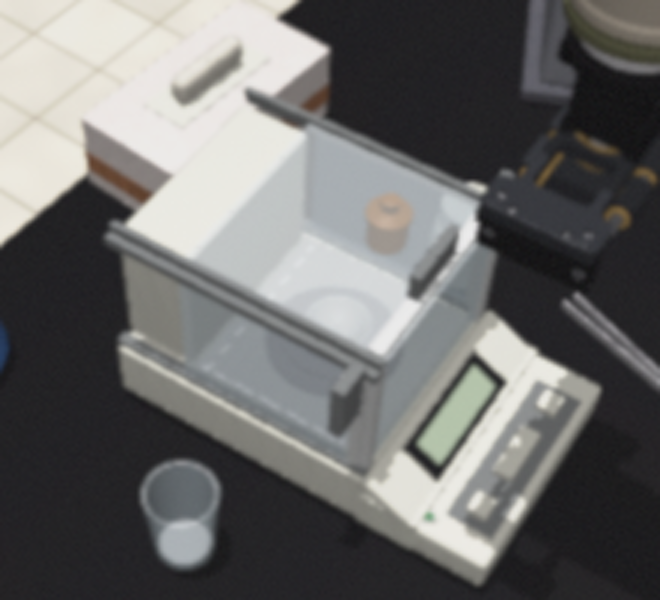

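The lid grip at (434,262) now sits at the front pane, and the left door is still shut at (347,400). Now for the tare key.

```bash
python3 -m crank '0.012 -0.003 0.1 0 -1; 0 0 0.2 0 -1; 0 0 0.2 0 -1; 0 0 0.2 0 -1; 0 0 0.2 0 -1; 0 0 0.1 0 -1; 0 0 0.04 0 -1; 0 0 0 0 -1; 0 0 0 0 -1; 0 0 0 0 -1' >/dev/null
python3 -c "
from h import *;rep((-136,0,54))"
```

```text
t 12.8 local mm [-135.2   -0.2   79.7] F [ 0.2  0.6 -0.5] w 0.0002 yawerr 0.0 tilt [ 0.002  0.    -1.   ]
(-136, 0, 54) shift units [0.004 0.001 0.128]
```

```bash
python3 -m crank '0.003 0 0.05 0 -1; 0 0 0.04 0 -1; 0 0 0.02 0 -1; 0 0 0 0 -1; 0 0 0 0 -1' | grep -E 'ft|ee_pos'
python3 -m crank '0 0 0.01 0 -1; 0 0 0 0 -1; 0 0 0 0 -1' | grep -E 'ft|ee_pos'
```

```text
ee_pos: [0.4222, -0.0667, 0.0564]
ft_force: [0.4, -0.4, -0.3]
ee_pos: [0.4224, -0.0666, 0.0546]
ft_force: [-0.8, -1.1, -0.4]
```

```bash
python3 -m crank '0 0 0.01 0 -1; 0 0 0 0 -1; 0 0 0 0 -1' | grep -E 'ft|ee_pos'
```

```text
ee_pos: [0.4225, -0.0666, 0.0526]
ft_force: [-1.2, -0.3, 1.9]
```

Contact. I continue in 1–2 mm steps until the key bottoms out.

```bash
python3 -m crank '0 0 0.008 0 -1; 0 0 0 0 -1; 0 0 0 0 -1' | grep -E 'ft|ee_pos'
python3 -m crank '0 0 0.006 0 -1; 0 0 0 0 -1; 0 0 0 0 -1' | grep -E 'ft|ee_pos'
```

```text
ee_pos: [0.4225, -0.0666, 0.051]
ft_force: [-0.2, -0.4, 2.9]
ee_pos: [0.4225, -0.0666, 0.0498]
ft_force: [-0.6, 0.2, 5.1]
```

```bash
python3 -m crank '0 0 0.005 0 -1; 0 0 0 0 -1; 0 0 0 0 -1' | grep -E 'ft|ee_pos'
```

```text
ee_pos: [0.4225, -0.0666, 0.0493]
ft_force: [-3.1, 0.5, 14.1]
```

The key bottomed out at z 0.0493 (about 5 mm of travel, 14 N). I release, rise and check.

```bash
python3 -m crank '0 0 -0.03 0 -1; 0 0 -0.05 0 -1; 0 0 -0.2 0 -1; 0 0 -0.22 0 -1; 0 0 -0.22 0 -1; 0 0 -0.22 0 -1; 0 0.22 -0.1 0 -1; 0 0.22 0 0 -1; 0 0.22 0 0 -1; 0 0.22 0 0 -1' >/dev/null
python3 -m crank '0 0.22 0 0 -1; 0 0.22 0 0 -1; 0 0.2 0 0 -1; 0 0 0 0 -1; 0 0 0 0 -1' >/dev/null
python3 - <<'E'
from h import *
rep()
c=cams.camera("top");cv2.imwrite("pics/t5.png",cv2.resize(c["img"][135:335,250:510],None,fx=3,fy=3,interpolation=cv2.INTER_CUBIC))
E
```

```text
t 16.3 local mm [-137.4  304.   256.6] F [-0.3 -0.3 -0.9] w 0.0004 yawerr 0.09 tilt [-0.001 -0.001 -1.   ]
```

View pics/t5.png

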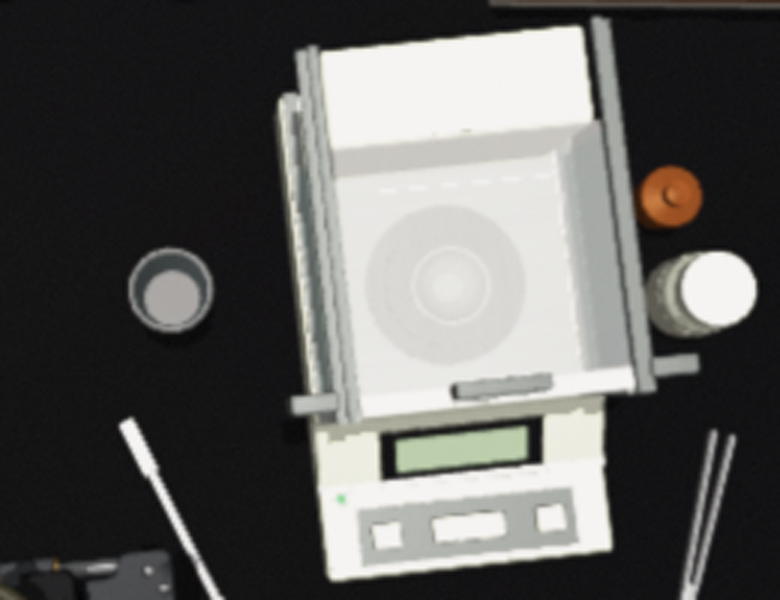

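The handles are at (677,364) and (314,404), the grip is at (503,386), and the neighbouring objects haven't moved. I'll check the residual openings in numbers.

```bash
python3 - <<'E'
from h import *
t=cams.camera("top")
for n,u,v,z in(("R",677,364,.205),("L",314,404,.205),("grip",503,386,.232)):
    r=onz(t,(250+(u-1)/3,135+(v-1)/3),z)-O;print(n,np.round(1e3*np.array([r@EX,r@EY]),1))
E
```

```text
R [ -35.1 -116.3]
L [-35.6 113.5]
grip [-37.1   0. ]
```

All three panes read shut (-35, -35 and -37 expected).

```bash
python3 -c "
from bench import workorder;print(workorder.close_job())"
```

```text
the job is handed in; nothing more can be done
None
```

I pushed the right door and the lid fully shut, then pressed and released the tare key; the final camera check showed both doors and the lid shut and the things near the balance unmoved, and I handed the job in at about 16 s on the robot clock.

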